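Tamp the stone setts level in a cover tray

ROBOT

A 6-joint arm with a two-finger parallel gripper is mounted at the origin on the work surface. World frame = base frame: x ahead of the robot, y to its left, z up, the work surface at z = 0. Lengths are in m, angles in rad, forces in N, time in s.
With the tool pointing down it reaches from about 0.35 to 0.775 m from the base axis. Payload 5.5 kg.
Tool frame: the origin (TCP) lies at the very end of the fingers, on their centre line; the grasp point (between the pads) lies 19 mm behind it; z points along the fingers, y is the line along which they close (so a half turn about z gives the same grasp; the last joint's range is limited). The gripper opens to 85 mm and grips with 20 to 120 N. Pads are 22 mm wide; open, the fingers measure 114 mm over their backs; the gripper's body (76 mm by 85 mm) begins 54 mm behind the grasp point. The pads swing forward as they close: fully open they stand 13 mm farther back than shut.
Start: joints at [-1.255, 0.313, 0.046, 1.304, 0, 1.431], TCP at [0.253, -0.516, 0.198] pointing down, gripper open.
Joint ranges: [-2.76, 2.76], [-0.86, 1.69], [-1.03, 1.26], [-2.2, 2.34], [-1.47, 1.5], [-3.14, 3.14]. Speed limits (rad/s): [2.57, 2.57, 3.14, 3.14, 3.14, 3.14].

INTERFACE

Orientations are given as a unit quaternion [w, x, y, z].
In Python, from workcell import get_state, read_camera, calibration, hand_in gives the robot as it stands.
- The arm moves only by the tool drive_tool, never from a script. Its argument "deltas" is a list that holds one entry, the list of rows, each a list of 7 numbers: the closure in counts, from 0 (fully open) to 255 (shut), then the shift along the tool's x, y, z in m, then the turn, a rotation vector about the tool's x, y, z in degrees. A call has 1 to 12 rows; each row is the pose to reach, as a shift and turn from the pose commanded when the call began, along the tool's axes at that moment; what a row does not reach only later rows make up. A row lasts 1/8 s, in which the tool goes at most 62.5 mm and 10.7 degrees, less where a joint would pass 70% of its speed; a pose out of reach is approached as far as the arm can. A call with a gripper value outside its range is refused whole. The fingers move at their own pace and stop on an object; "newtons" is the grip in N (left out, the last holds). Time passes only in rows, so rows that repeat a pose let the fingers close. It gives the time, the measured TCP pose, the force, the opening and the grip force at its end, in the units of the state.
- get_state(): the state, without advancing time (a new reading comes with each control period).
- read_camera(name): name is "scene" or "top" or "wrist"; returns (picture, depth): 400x640x3 uint8, red, green, blue; 400x640 float32, m along the optical axis (not along the pixel's ray), 0 where there is no reading.
- calibration(name): a dict with "mtx" (3x3 intrinsics, pixels), "k1" (the pictures are not rectified: a ray, as slopes to the right and down, at radius r is drawn at 1 + k1 r^2 times it, then the intrinsics apply), "world_from_camera" (4x4, takes a point from camera to world coordinates). Camera axes: x right, y up, looking along -z (the intrinsics and any distortion apply to the point x, -y, -z); pixel columns grow to the right and rows downward; lengths in m; the calibration is good to about 2 mm. A picture is of the moment at which its call begins: read the wrist's pose just before it. calibration takes no time and is no camera call; for the wrist camera it gives the pose at the moment of the call.
- hand_in(): hands the job in; it is judged then, once.
The state is a dict: "clock": time; "joint_pos": joint angles; "qvel": joint speeds; "tau": joint torques, N m; "tcp_pos": TCP position; "orientation": TCP orientation; "wrist_force": force on the tool from outside, world axes, zero at the start; "ft_torque": the same for the moment, N m; "finger_gap": finger opening in m; "grip_force": force on a finger pad.
Only numpy, scipy, OpenCV 4.12 (cv2) and the standard library are available. Lean on these libraries where they do the work, as an engineer would, in place of code of your own. Each camera call takes 0.05 s, during which the arm holds its last target. There are 200 camera calls.

TASK

Take the yellow-handled tamper and press the loose stone setts down in the steel tray until every one is level with the rim. Bear down slowly and stop when you feel the plate come to rest on the rim, without hitting or forcing the tray or the stones; touch the setts only with the tamper. Then stand the tamper back upright on its rubber mat, let go, and leave everything else on the bench where it is.

Things in the scene. Friction and masses are not known exactly. Their poses are not given: they have to be found in the camera images.
- tray_rim (a point): open steel cover tray, fixed to the table: outside 138 (its x) x 96 (its y) mm, 60 mm high, walls 6 mm thick; inside 126 x 84 mm. Point at the centre of the opening, level with the top of the rim; x along the long side, y along the short side, z up. On each end wall a flat lug 4 mm high stands out 20 mm at the foot
- tamper_grip (a point): hand tamper standing upright: flat steel plate 56 (its x) x 110 (its y) x 10 mm, an 8 mm collar, and an upright yellow handle 26 (x) x 32 (y) mm whose top is 110 mm above the plate's underside; 0.4 to 0.65 kg. Point on the handle's axis, 70 mm above the underside of the plate; z up.
- mat_top (a point): black rubber tool mat, fixed, 120 (x) x 160 (y) mm, 6 mm thick, on which the tamper starts. Point at the centre of its top; z up
- sett0_top (a point): stone sett, grey, 38.5 x 38.5 mm, 33 mm high, loose in the tray; which stands in which place varies. Point at the centre of its top face; z up
- sett1_top (a point): stone sett, grey, 38.5 x 38.5 mm, 35 mm high, loose in the tray; which stands in which place varies. Point at the centre of its top face; z up
- sett2_top (a point): stone sett, grey, 38.5 x 38.5 mm, 37 mm high, loose in the tray; which stands in which place varies. Point at the centre of its top face; z up
- sett3_top (a point): stone sett, grey, 38.5 x 38.5 mm, 39 mm high, loose in the tray; which stands in which place varies. Point at the centre of its top face; z up
- sett4_top (a point): stone sett, grey, 38.5 x 38.5 mm, 41 mm high, loose in the tray; which stands in which place varies. Point at the centre of its top face; z up
- sett5_top (a point): stone sett, grey, 38.5 x 38.5 mm, 43 mm high, loose in the tray; which stands in which place varies. Point at the centre of its top face; z up
- cap0: bystander: red tile-levelling cap, 48 mm across, 24 mm high, origin at the underside
- cap1: bystander: red tile-levelling cap, 48 mm across, 24 mm high, origin at the underside
- spare: bystander: spare stone sett lying on the table, 40 x 40 x 36 mm high, origin at the underside
- trowel: bystander: steel trowel, 110 x 130 mm blade, 43 mm high with its handle on top, origin at the underside
- mallet: bystander: rubber mallet lying down, head 90 x 56 mm at the origin (underside), handle to its -x, 230 mm long
- tray: the same tray; origin at the centre of its underside, axes as its rim point. Six setts fill it, in pairs at x = -42, 0 and +42 mm, one at y = -21 and one at y = +21 mm, on a firm bedding. They start 3 to 13 mm proud of the rim. Pushed down, each sinks and stays where it is left; each needs about 3 to 6 N (all under the plate together under 20 N), more when pushed fast; the rim does not give
- tamper: the same tamper; origin at the centre of the plate's underside, 70 mm below the handle point. The plate's 110 mm length bridges the tray across y and reaches over both long rims
- sett0: the same sett as sett0_top; origin at the centre of its underside
- sett1: the same sett as sett1_top; origin at the centre of its underside
- sett2: the same sett as sett2_top; origin at the centre of its underside
- sett3: the same sett as sett3_top; origin at the centre of its underside
- sett4: the same sett as sett4_top; origin at the centre of its underside
- sett5: the same sett as sett5_top; origin at the centre of its underside

How it is judged:
On the way, in this order (a step that is already met when the one before it is completed fails the run):
1. the tamper is held over the tray (horizontal distance between tamper and tray_rim below 0.09 m and contact force between tamper and the fingers above 1 N), for 0.1 s.
2. all six setts are level with the rim, pressed with the tamper still in hand at the tray (z of sett0_top in the frame of tray_rim between -0.003 and 0.0015 m and z of sett1_top in the frame of tray_rim between -0.003 and 0.0015 m and z of sett2_top in the frame of tray_rim between -0.003 and 0.0015 m and z of sett3_top in the frame of tray_rim between -0.003 and 0.0015 m and z of sett4_top in the frame of tray_rim between -0.003 and 0.0015 m and z of sett5_top in the frame of tray_rim between -0.003 and 0.0015 m and horizontal distance between tamper and tray_rim below 0.11 m and contact force between tamper and the fingers above 1 N), for 0.1 s.
At the end, for the whole second after the job is handed in: every sett is in the tray with its top face between 3 mm below and 1.5 mm above the rim and tilted less than 0.12 rad; the tamper stands upright (within 0.08 rad) and at rest on the rubber mat, its centre within 50 mm of the mat's centre, released (z of sett0_top in the frame of tray_rim between -0.003 and 0.0015 m and z of sett1_top in the frame of tray_rim between -0.003 and 0.0015 m and z of sett2_top in the frame of tray_rim between -0.003 and 0.0015 m and z of sett3_top in the frame of tray_rim between -0.003 and 0.0015 m and z of sett4_top in the frame of tray_rim between -0.003 and 0.0015 m and z of sett5_top in the frame of tray_rim between -0.003 and 0.0015 m and horizontal distance between each of sett0_top, sett1_top, sett2_top, sett3_top, sett4_top, sett5_top and tray_rim below 0.06 m and angle between each of sett0_top, sett1_top, sett2_top, sett3_top, sett4_top, sett5_top's own z axis and vertical below 0.12 rad and horizontal distance between tamper and mat_top below 0.05 m and z of tamper in the frame of mat_top between -0.004 and 0.004 m and angle between tamper's own z axis and vertical below 0.08 rad and linear speed of tamper below 0.02 m/s); the robot touches nothing.
It fails at once if the tamper bears on the tray with more than 35 N (contact force between tamper and tray above 35 N).
It fails at once if the tamper bears on one sett with more than 25 N (contact force between tamper and sett0 above 25 N or contact force between tamper and sett1 above 25 N or contact force between tamper and sett2 above 25 N or contact force between tamper and sett3 above 25 N or contact force between tamper and sett4 above 25 N or contact force between tamper and sett5 above 25 N).
It fails at once if the fingers or arm touch a sett or the tray (contact force between any of the fingers, the arm and tray above 1 N or contact force between any of the fingers, the arm and sett0 above 1 N or contact force between any of the fingers, the arm and sett1 above 1 N or contact force between any of the fingers, the arm and sett2 above 1 N or contact force between any of the fingers, the arm and sett3 above 1 N or contact force between any of the fingers, the arm and sett4 above 1 N or contact force between any of the fingers, the arm and sett5 above 1 N).
It fails at once if a bystander is moved more than 15 mm (distance of any of cap0, cap1, spare, trowel, mallet from where it was at the start of the episode above 0.015 m).
It also fails if it takes over 64 s, if anything falls off the work surface, if the arm or the gripper's body presses on something with over 40 N, if the wrist force passes 120 N, or if a joint passes its speed limit or range.

## Working session

There is one attempt and no reset: what is moved stays moved. The work goes in short steps, Python scripts to look and compute and a tool call to move; the robot and the scene stay as the last step left them, time stands still between calls to the robot, and variables do not carry over. Pictures are saved under pics/ and viewed, at most 10 in all, crops included, and the job is handed in when it is done.

Besides the shell and the picture viewer there is one more tool, called by a JSON object that holds its "name" and its "arguments". drive_tool: Moves the arm, as the interface text tells. Its arguments: {"type":"object","properties":{"deltas":{"type":"array","items":{"type":"array","items":{"type":"array","items":{"type":"number"}}}},"newtons":{"type":"number"}},"required":["deltas"]}

```bash
mkdir -p pics; ls
python3 - <<'E'
from workcell import *
import cv2,numpy as np
print(get_state())
for n in ("scene","top"):
    p,d=read_camera(n); cv2.imwrite(f"pics/{n}0.png",p[:,:,::-1]); np.savez(f"{n}0.npz",p=p,d=d); print(n,calibration(n), (d>0).mean())
E
```

```text
pics
{'clock': 0.0, 'joint_pos': array([-1.25457916e+00,  3.13979093e-01,  4.49561866e-02,  1.30357919e+00,
       -1.62335732e-05,  1.43122448e+00]), 'qvel': array([ 1.27058051e-03,  2.11771102e-05,  1.75004803e-03, -2.41911039e-04,
        1.50629416e-04, -3.51501899e-04]), 'tau': array([-6.09965282e-04, -4.80629575e+01,  2.98531294e+01,  1.92913658e-02,
       -2.23203356e-04, -2.41269341e-06]), 'tcp_pos': array([ 0.25291902, -0.51574925,  0.19681172]), 'orientation': array([-8.98649939e-04,  9.74143843e-01,  2.25926884e-01, -8.77267348e-05]), 'wrist_force': array([-0.2285375 ,  0.99251569, -0.33179414]), 'ft_torque': array([-0.00243097,  0.02233771, -0.01140836]), 'grip_force': 0.0, 'finger_gap': 0.0857088646750044}
scene {'mtx': array([[506.9258898 ,   0.        , 316.89099695],
       [  0.        , 506.9258898 , 185.62392449],
       [  0.        ,   0.        ,   1.        ]]), 'k1': 0.03437025040145589, 'world_from_camera': array([[ 0.88426213, -0.38865696,  0.25889429,  0.93382312],
       [ 0.46691515,  0.74579887, -0.47515711, -0.70935078],
       [-0.00840995,  0.54104511,  0.84095152,  1.30775496],
       [ 0.        ,  0.        ,  0.        ,  1.        ]])} 0.9960546875
top {'mtx': array([[454.97425335,   0.        , 319.91481698],
       [  0.        , 454.97425335, 200.20870272],
       [  0.        ,   0.        ,   1.        ]]), 'k1': -0.04332200391872114, 'world_from_camera': array([[ 0.0209081 ,  0.99738062, -0.06924408,  0.49374204],
       [-0.99976997,  0.02118879,  0.0033216 ,  0.00489313],
       [ 0.00478009,  0.0691587 ,  0.99759422,  1.18607835],
       [ 0.        ,  0.        ,  0.        ,  1.        ]])} 0.99607421875
```

View pics/scene0.png

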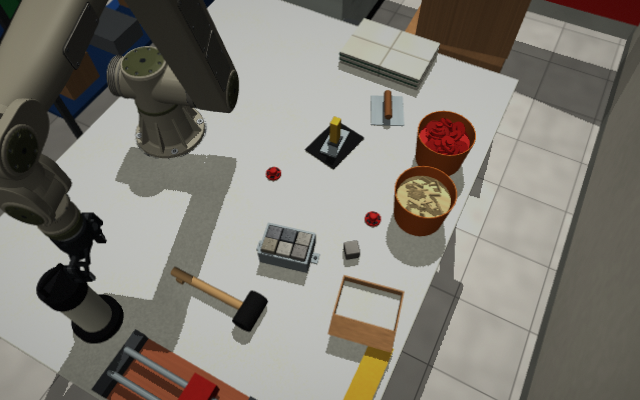

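View pics/top0.png

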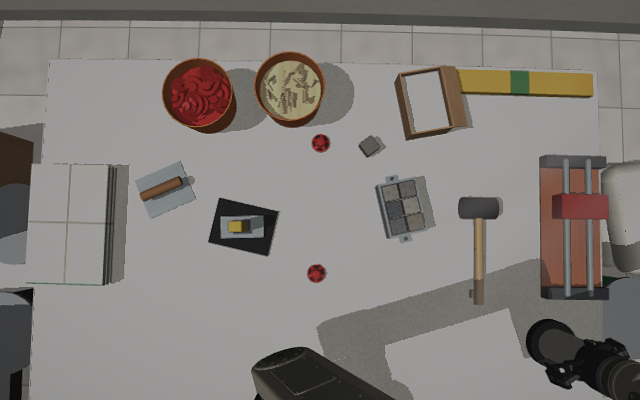

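The scene view shows the tamper on its black mat (335,140) and the tray (287,247), with the caps at (273,173) and (372,219). The top view shows the tamper at (238,226), the tray at (403,208), the caps at (321,143) and (317,273), and the mallet at (479,235).

```bash
cat > h.py <<'E'
import numpy as np, cv2
from workcell import *
def rays(n,uv,c=None):
    c=c or calibration(n); uv=np.asarray(uv,float).reshape(-1,2); K=c["mtx"]; s=(uv-K[:2,2])/[K[0,0],K[1,1]]
    q=s.copy()
    for _ in range(8): q=s/(1+c["k1"]*(q**2).sum(1,keepdims=True))
    T=c["world_from_camera"]; d=np.c_[q[:,0],-q[:,1],-np.ones(len(q))]@T[:3,:3].T
    return T[:3,3],d
def plane(n,uv,z,c=None):
    o,d=rays(n,uv,c); return o+d*((z-o[2])/d[:,2])[:,None]
def cloud(n,depth,c=None):
    h,w=depth.shape; v,u=np.mgrid[:h,:w]; o,d=rays(n,np.c_[u.ravel(),v.ravel()],c)
    return (o+d*depth.reshape(-1,1)).reshape(h,w,3)
def tri(oa,da,ob,db):
    t=np.linalg.lstsq(np.c_[da,-db],ob-oa,rcond=None)[0]; a=oa+t[0]*da; b=ob+t[1]*db
    return (a+b)/2,np.linalg.norm(a-b)
def rect(P):
    r=cv2.minAreaRect((np.asarray(P)[:,:2]*1000).astype(np.float32)); return np.round(r[0],1),np.round(r[1],1),round(r[2],1)
E
python3 - <<'E'
from h import *
win={"top":((205,280,190,260),(365,445,165,250)),"scene":((300,370,105,175),(245,330,210,285))}
for n in win:
    f=np.load(n+"0.npz"); p,d=f["p"],f["d"]; X=cloud(n,d); hsv=cv2.cvtColor(p,cv2.COLOR_RGB2HSV)
    a,b,e,g=win[n][0]; W=X[e:g,a:b]; H=hsv[e:g,a:b]
    y=(H[...,0]>15)&(H[...,0]<35)&(H[...,1]>120)&(H[...,2]>60)
    z=W[...,2]; t=z>0.105
    print(n,"handle top n",(t&y).sum(),"z",np.percentile(z[y],[50,90,99]), rect(W[t]) if t.any() else 0, np.median(W[t],0))
    v,u=np.nonzero(t); print(" px",u.mean()+a,v.mean()+e)
    pl=(z>.012)&(z<.022); print(" plate",pl.sum(),rect(W[pl]),np.median(z[pl]))
    m=(H[...,2]<50)&(z<.011); print(" mat",m.sum(),np.median(z[m]));
    c=max(cv2.findContours((m|(z>.011)).astype(np.uint8),0,1)[0],key=cv2.contourArea)[:,0]+[a,e]; 
    print(" matrect",rect(plane(n,c,.006)), "table z",np.median(X[150:170,300:310,2]))
    a,b,e,g=win[n][1]; W=X[e:g,a:b]; z=W[...,2]; t=z>.05
    print(" tray",rect(W[t]),np.percentile(z[t],[5,25,50,75,95,99]))
E
```

```text
top handle top n 142 z [0.11442395 0.1174802  0.11957705] (array([504.3, 109.8]), array([ 23.8, 209.5]), 0.8) [0.50083175 0.19726602 0.11451681]
 px 236.80116959064327 225.8187134502924
 plate 615 (array([509. , 196.4]), array([ 68.5, 142.9]), 3.1) 0.015425106750479811
 mat 1725 0.005149087700936805
 matrect (array([502.3, 199.2]), array([158.7, 119.3]), 78.2) table z -0.0007202907690759819
 tray (array([ 538.9, -121. ]), array([138.3, 265.9]), 13.5) [0.05606064 0.06053868 0.06461765 0.06886831 0.07316528 1.18607835]
scene handle top n 78 z [0.09366011 0.11719757 0.25227416] (array([ 708.9, -250. ]), array([  30.4, 1022.5]), 24.4) [0.51182564 0.18811621 0.11664061]
 px 334.38655462184875 128.3109243697479
 plate 284 (array([504.6, 189.5]), array([162.4,  91.4]), 66.8) 0.015916124794577158
 mat 808 0.005426986839300985
 matrect (array([500.8, 202.6]), array([173.7, 131.1]), 77.7) table z -0.0006627072036576864
 tray (array([ 697.5, -448.8]), array([155.2, 686.3]), 29.5) [0.05502851 0.06010656 0.06474823 0.06910721 0.07448364 1.30775496]
```

{"name": "drive_tool", "arguments": {"deltas": [[[0, 0.03, -0.03, -0.06, 0, 0, 0], [0, 0.537, -0.534, -0.08, 0, 0, -64], [0, 0.537, -0.534, -0.08, 0, 0, -64], [0, 0.537, -0.534, -0.08, 0, 0, -64], [0, 0.537, -0.534, -0.08, 0, 0, -64], [0, 0.537, -0.534, -0.08, 0, 0, -64], [0, 0.537, -0.534, -0.08, 0, 0, -64], [0, 0.537, -0.534, -0.08, 0, 0, -64], [0, 0.537, -0.534, -0.08, 0, 0, -64], [0, 0.537, -0.534, -0.08, 0, 0, -64], [0, 0.537, -0.534, -0.08, 0, 0, -64], [0, 0.537, -0.534, -0.08, 0, 0, -64]]]}}

```text
clock: 1.6
tcp_pos: [0.4892, 0.1693, 0.2761]
orientation: [0.0, 0.706, 0.708, -0.0]
wrist_force: [1.1, -0.1, 0.5]
finger_gap: 0.0856
grip_force: 0.0
```

Run:
```python
from h import *
c=calibration("wrist"); s=get_state(); p,d=read_camera("wrist"); s2=get_state()
print(c, s["tcp_pos"],s2["tcp_pos"]); cv2.imwrite("pics/w1.png",p[:,:,::-1]); np.savez("w1.npz",p=p,d=d,T=c["world_from_camera"])
```

```text
{'mtx': array([[318.82016173,   0.        , 316.99699725],
       [  0.        , 318.82016173, 200.64581626],
       [  0.        ,   0.        ,   1.        ]]), 'k1': -0.04829334648419744, 'world_from_camera': array([[ 9.99994865e-01, -3.18219573e-03,  3.78889118e-04,
         4.89298574e-01],
       [ 2.92394322e-03,  9.54387539e-01,  2.98556319e-01,
         2.45837628e-01],
       [-1.31167170e-03, -2.98553678e-01,  9.54391943e-01,
         4.53566235e-01],
       [ 0.00000000e+00,  0.00000000e+00,  0.00000000e+00,
         1.00000000e+00]])} [0.48919359 0.16926754 0.27612496] [0.49101341 0.17567766 0.27538398]
```

View pics/w1.png

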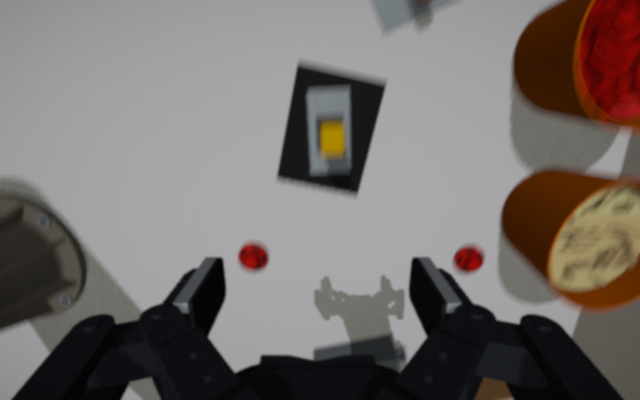

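The wrist picture was taken while the arm was still moving, so it is blurred. It shows the mat at (331,128), the tamper plate at (330,130) and the yellow handle at (332,138). I'll settle a moment and measure sharply.

{"name": "drive_tool", "arguments": {"deltas": [[[0, 0, 0, 0, 0, 0, 0], [0, 0, 0, 0, 0, 0, 0], [0, 0, 0, 0, 0, 0, 0]]]}}

```text
clock: 2.02
tcp_pos: [0.4888, 0.1658, 0.2764]
orientation: [0.0, 0.707, 0.707, -0.0]
wrist_force: [-0.6, -0.3, 1.0]
finger_gap: 0.0855
grip_force: 0.0
```

```bash
cat > meas.py <<'E'
from h import *
def corners(m): 
    c=max(cv2.findContours(m.astype(np.uint8),0,1)[0],key=cv2.contourArea); return c[:,0].astype(float)
def tamper(n,p,d,c,box,z=(.110+.006,.016,.006)):
    a,b,e,g=box; X=cloud(n,d,c)[e:g,a:b]; H=cv2.cvtColor(p,cv2.COLOR_RGB2HSV)[e:g,a:b]; Z=X[...,2]; ok=d[e:g,a:b]>0
    y=(H[...,0]>15)&(H[...,0]<40)&(H[...,1]>110)&(H[...,2]>50)&ok
    t=y&(Z>np.percentile(Z[y],90)-.012); k=corners(t)+[a,e]
    print(n,"handle z depth",np.median(Z[t]),"rect",rect(plane(n,k,np.median(Z[t]),c)))
    v,u=np.nonzero(t); uv=[u.mean()+a,v.mean()+e]
    nm=(H[...,2]>60)|y|(Z>.03); mat=((H[...,2]<55)&(Z<.012)&ok)
    k0=corners(cv2.morphologyEx(mat.astype(np.uint8),cv2.MORPH_CLOSE,np.ones((41,41))));
    print(" mat rect",rect(plane(n,k0+[a,e],.006,c)),np.median(Z[mat]))
    inside=cv2.drawContours(np.zeros(mat.shape,np.uint8),[k0.astype(np.int32)],-1,1,-1)>0
    pl=inside&~mat&(abs(Z-.016)<.005)&ok; k=corners(pl)+[a,e]
    print(" plate rect",rect(plane(n,k,np.median(Z[pl]),c)),np.median(Z[pl]),pl.sum())
    return uv
E
python3 - <<'E'
from meas import *
c=calibration("wrist"); p,d=read_camera("wrist"); np.savez("w2.npz",p=p,d=d,T=c["world_from_camera"])
print(get_state()["tcp_pos"])
uv=tamper("wrist",p,d,c,(240,420,40,260))
f=np.load("top0.npz"); uv2=tamper("top",f["p"],f["d"],calibration("top"),(195,290,185,270))
oa,da=rays("wrist",uv,c); ob,db=rays("top",uv2); print("tri",tri(oa,da[0],ob,db[0]),uv,uv2)
cv2.imwrite("pics/w2.png",p[:,:,::-1])
E
```

```text
[0.48886992 0.16578453 0.27650677]
wrist handle z depth 0.11695765633104857 rect (array([503.1, 202.1]), array([25.7, 32.5]), 3.1)
 mat rect (array([503.8, 199.8]), array([156.8, 116.6]), 78.2) 0.007247002771776867
 plate rect (array([503.5, 201.2]), array([ 54.8, 109.3]), 2.7) 0.017194085428215627 2228
top handle z depth 0.11434710585726537 rect (array([503.1, 198.7]), array([23.5, 30.9]), 1.3)
 mat rect (array([504.6, 196.1]), array([256.8, 200.4]), 62.2) 0.005168478740592453
 plate rect (array([502.1, 199.8]), array([ 56.3, 108.2]), 2.0) 0.015304477094828517 630
tri (array([0.50332133, 0.20092692, 0.10525108]), np.float64(0.0004637343773381908)) [np.float64(330.7659574468085), np.float64(141.125)] [np.float64(235.26712328767124), np.float64(226.02054794520546)]
```

View pics/w2.png

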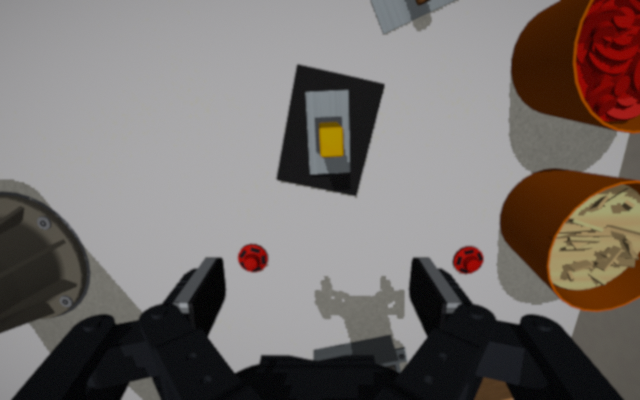

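The picture is sharp now: handle top at (331,141), plate at (328,132) and mat at (330,130). The tamper is at about (503, 201) mm with yaw +2.5°, and its top is at 116 mm as expected. Next I'll measure the tray from two views.

Run:
```python
from meas import *
for n,box in (("top",(360,450,165,255)),("scene",(240,335,210,290))):
    f=np.load(n+"0.npz"); p,d=f["p"],f["d"]; a,b,e,g=box; W=cloud(n,d)[e:g,a:b]; Z=W[...,2]
    ok=(d[e:g,a:b]>0)&(Z<.1); t=ok&(Z>.050); k=corners(t); 
    P=W[t]; print(n,"cloud>50mm",rect(P),len(P)); print("  contour on z=.06",rect(plane(n,k+[a,e],.06)))
    R,s,_=rect(P); 
    th=np.radians(13.5); c=np.array(R)/1000; q=(P[:,:2]-c)@np.array([[np.cos(th),-np.sin(th)],[np.sin(th),np.cos(th)]])
    for x in (-42,0,42):
        for y in (-21,21):
            m=(abs(q[:,0]*1000-x)<12)&(abs(q[:,1]*1000-y)<12); print("  ",x,y,np.round(np.median(P[m,2])*1000,1),m.sum(),end=";")
    m=(abs(abs(q[:,1])*1000-45)<2.0)&(abs(q[:,0])<.05); print("\n   long rims z",np.median(P[m,2]),"ends",np.median(P[(abs(abs(q[:,0])*1000-66)<2)&(abs(q[:,1])<.035),2]))
```

```text
top cloud>50mm (array([ 558.6, -202.8]), array([138.3,  97.5]), 13.5) 2003
  contour on z=.06 (array([ 558.3, -202.1]), array([138. ,  98.1]), 13.5)
   -42 -21 72.2 93;   -42 21 62.1 94;   0 -21 68.0 94;   0 21 66.5 93;   42 -21 70.1 93;   42 21 64.1 92;
   long rims z 0.0592915030184189 ends 0.05881197690229689
scene cloud>50mm (array([ 560.6, -206.1]), array([139.7, 100.8]), 13.5) 1645
  contour on z=.06 (array([ 561.8, -208. ]), array([139. , 100.6]), 13.8)
   -42 -21 72.6 70;   -42 21 62.5 65;   0 -21 68.9 76;   0 21 66.8 67;   42 -21 70.6 72;   42 21 64.2 65;
   long rims z 0.05911741663239545 ends 0.05978670450131984
```

{"name": "drive_tool", "arguments": {"deltas": [[[0, 0.0355, 0.0145, 0.08, 0, 0, -2.5], [0, 0.0355, 0.0145, 0.1, 0, 0, -2.5], [0, 0.0355, 0.0145, 0.1, 0, 0, -2.5], [0, 0.0355, 0.0145, 0.1, 0, 0, -2.5]]]}}

```text
clock: 2.58
tcp_pos: [0.5041, 0.2019, 0.1781]
orientation: [0.001, 0.691, 0.723, 0.001]
wrist_force: [0.6, 0.4, 0.0]
finger_gap: 0.0856
grip_force: 0.0
```

{"name": "drive_tool", "arguments": {"deltas": [[[0, 0, -0.001, 0.04, 0, 0, 0], [0, 0, -0.001, 0.08, 0, 0, 0], [0, 0, -0.001, 0.1, 0, 0, 0], [0, 0, -0.001, 0.116, 0, 0, 0], [0, 0, -0.001, 0.116, 0, 0, 0]]]}}

```text
clock: 3.2
tcp_pos: [0.5029, 0.2022, 0.0609]
orientation: [0.0, 0.691, 0.723, 0.0]
wrist_force: [-0.0, 0.1, -0.3]
finger_gap: 0.0855
grip_force: 0.0
```

{"name": "drive_tool", "arguments": {"deltas": [[[255, 0, 0, 0, 0, 0, 0], [255, 0, 0, 0, 0, 0, 0], [255, 0, 0, 0, 0, 0, 0], [255, 0, 0, 0, 0, 0, 0], [255, 0, 0, 0, 0, 0, 0], [255, 0, 0, 0, 0, 0, 0], [255, 0, 0, 0, 0, 0, 0], [255, 0, 0, 0, 0, 0, 0]]], "newtons": 80}}

```text
clock: 4.2
tcp_pos: [0.5035, 0.2028, 0.0611]
orientation: [0.001, 0.691, 0.723, 0.001]
wrist_force: [1.7, -0.2, 6.6]
finger_gap: 0.0241
grip_force: 82.0
```

{"name": "drive_tool", "arguments": {"deltas": [[[255, 0, 0, -0.02, 0, 0, 0], [255, 0, 0, -0.06, 0, 0, 0], [255, 0, 0, -0.1, 0, 0, 0], [255, -0.03, 0, -0.12, 0, 0, 0], [255, -0.07, 0, -0.12, 0, 0, 0], [255, -0.12, -0.001, -0.12, 0, 0, -2], [255, -0.17, -0.002, -0.12, 0, 0, -4], [255, -0.22, -0.002, -0.12, 0, 0, -6], [255, -0.27, -0.003, -0.12, 0, 0, -8], [255, -0.32, -0.003, -0.12, 0, 0, -10], [255, -0.37, -0.004, -0.12, 0, 0, -10.9], [255, -0.4, -0.004, -0.12, 0, 0, -10.9]]]}}

```text
clock: 5.7
tcp_pos: [0.515, -0.1988, 0.178]
orientation: [-0.002, 0.62, 0.785, -0.001]
wrist_force: [0.7, 1.4, -6.7]
finger_gap: 0.0245
grip_force: 80.5
```

{"name": "drive_tool", "arguments": {"deltas": [[[255, -0.008, 0.003, 0, 0, 0, 0], [255, -0.0165, 0.0035, 0, 0, 0, 0], [255, -0.0165, 0.0035, 0, 0, 0, 0], [255, -0.0165, 0.0035, 0, 0, 0, 0]]]}}

```text
clock: 6.2
tcp_pos: [0.5238, -0.2113, 0.1801]
orientation: [-0.0, 0.618, 0.786, 0.0]
wrist_force: [0.6, -0.6, -6.4]
finger_gap: 0.0241
grip_force: 80.5
```

Run:
```python
from meas import *
s=get_state(); print(s["tcp_pos"],s["orientation"],s["wrist_force"],s["ft_torque"],s["finger_gap"])
for n in ("top","scene","wrist"):
    p,d=read_camera(n); np.savez(n+"3.npz",p=p,d=d,T=calibration(n)["world_from_camera"])
    if n!="wrist":
        W=cloud(n,d); H=cv2.cvtColor(p,cv2.COLOR_RGB2HSV); 
        near=(abs(W[...,0]-s["tcp_pos"][0])<.08)&(abs(W[...,1]-s["tcp_pos"][1])<.08)&(d>0)
        m=near&(abs(W[...,2]-.13)<.02)&(H[...,2]>70); P=W[m]; print(n,len(P),rect(P),np.percentile(P[:,2],[5,25,50,75,95]))
a=np.load("top3.npz")["p"][150:270,340:470]; b=np.load("scene3.npz")["p"][180:300,220:350]
cv2.imwrite("pics/c3.png",cv2.resize(np.hstack([a,b]),None,fx=3,fy=3)[:,:,::-1])
```

```text
[ 0.52376857 -0.2112792   0.18012183] [-4.75890682e-04  6.18498897e-01  7.85785522e-01  2.67643802e-05] [ 0.59601456 -0.60406406 -6.43791345] [0.04481063 0.03293322 0.00617171] 0.024118126958955273
top 537 (array([ 518.9, -193.2]), array([55.9, 72. ]), 13.5) [0.13113714 0.13315207 0.13463442 0.13616775 0.14234939]
scene 465 (array([ 526.1, -214.8]), array([ 57.3, 111.4]), 14.1) [0.13011988 0.13296762 0.13506995 0.1366987  0.13997916]
```

View pics/c3.png

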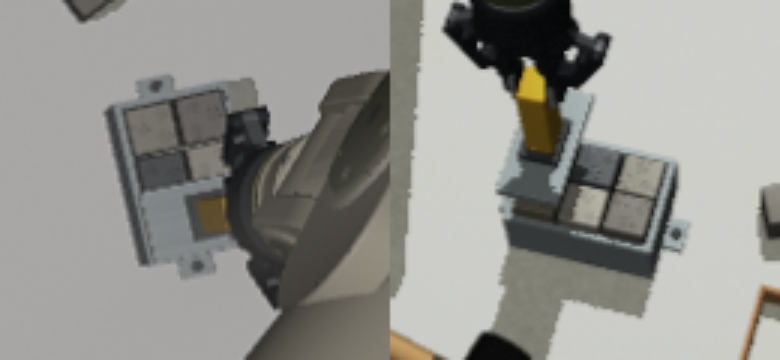

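The crops show the plate held level above the tray's near column, aligned with it. In the scene crop the plate is at (545,165) and the tray at (590,200). It sits about 36 mm from the tray centre along x, and nothing is being touched.

{"name": "drive_tool", "arguments": {"deltas": [[[255, 0, -0.005, 0.015, 0, 0, 0], [255, 0, -0.005, 0.03, 0, 0, 0], [255, 0, -0.005, 0.04, 0, 0, 0], [255, 0, -0.005, 0.046, 0, 0, 0], [255, 0, -0.005, 0.0475, 0, 0, 0], [255, 0, -0.005, 0.049, 0, 0, 0], [255, 0, -0.005, 0.0505, 0, 0, 0], [255, 0, -0.005, 0.052, 0, 0, 0], [255, 0, -0.005, 0.053, 0, 0, 0], [255, 0, -0.005, 0.054, 0, 0, 0]]]}}

```text
clock: 7.6
tcp_pos: [0.5193, -0.2137, 0.1269]
orientation: [0.0, 0.619, 0.785, -0.0]
wrist_force: [-0.3, 0.7, -1.6]
finger_gap: 0.0244
grip_force: 81.1
```

{"name": "drive_tool", "arguments": {"deltas": [[[255, 0, 0, 0.0007, 0, 0, 0], [255, 0, 0, 0.0014, 0, 0, 0], [255, 0, 0, 0.0021, 0, 0, 0], [255, 0, 0, 0.0028, 0, 0, 0], [255, 0, 0, 0.0035, 0, 0, 0], [255, 0, 0, 0.0042, 0, 0, 0]]]}}

```text
clock: 8.35
tcp_pos: [0.5193, -0.2137, 0.1227]
orientation: [0.0, 0.619, 0.785, -0.0]
wrist_force: [-3.0, 1.5, 3.9]
finger_gap: 0.0247
grip_force: 81.7
```

{"name": "drive_tool", "arguments": {"deltas": [[[255, 0, 0, 0.0007, 0, 0, 0], [255, 0, 0, 0.0014, 0, 0, 0], [255, 0, 0, 0.0021, 0, 0, 0], [255, 0, 0, 0.0028, 0, 0, 0], [255, 0, 0, 0.0035, 0, 0, 0], [255, 0, 0, 0.0042, 0, 0, 0]]]}}

```text
clock: 9.1
tcp_pos: [0.5193, -0.2139, 0.119]
orientation: [0.001, 0.619, 0.785, -0.0]
wrist_force: [-3.6, 1.4, 8.5]
finger_gap: 0.0244
grip_force: 82.5
```

{"name": "drive_tool", "arguments": {"deltas": [[[255, 0, 0, 0.0005, 0, 0, 0], [255, 0, 0, 0.001, 0, 0, 0], [255, 0, 0, 0.0015, 0, 0, 0], [255, 0, 0, 0.002, 0, 0, 0]]]}}

```text
clock: 9.6
tcp_pos: [0.5194, -0.2139, 0.1175]
orientation: [0.001, 0.619, 0.785, -0.0]
wrist_force: [-4.8, 2.3, 13.0]
finger_gap: 0.0239
grip_force: 83.0
```

```bash
python3 -c "
from h import *
s=get_state(); print(s['tcp_pos'],s['orientation'],s['wrist_force'],s['ft_torque'])"
```

```text
[ 0.51938063 -0.21394531  0.11754512] [ 9.49260159e-04  6.18985240e-01  7.85402035e-01 -1.25038703e-04] [-4.79226571  2.30287611 12.98299485] [ 0.43122535  1.18290942 -0.01719881]
```

{"name": "drive_tool", "arguments": {"deltas": [[[255, 0, 0, 0.0004, 0, 0, 0], [255, 0, 0, 0.0008, 0, 0, 0], [255, 0, 0, 0.0012, 0, 0, 0]]]}}

```text
clock: 9.98
tcp_pos: [0.5194, -0.2139, 0.1164]
orientation: [0.001, 0.619, 0.785, -0.0]
wrist_force: [-3.9, 1.7, 12.0]
finger_gap: 0.0245
grip_force: 83.0
```

```bash
cat > st.py <<'E'
from h import *
s=get_state(); print(np.round(s['tcp_pos'],4),np.round(s['wrist_force'],2),np.round(s['ft_torque'],3),s['clock'])
for n in ("scene","top"):
    p,d=read_camera(n); W=cloud(n,d); th=np.radians(13.5); c=np.array([.5606,-.2065] if n=="scene" else [.5586,-.2028])
    q=(W[...,:2]-c)@np.array([[np.cos(th),-np.sin(th)],[np.sin(th),np.cos(th)]])*1000; Z=W[...,2]*1000; ok=(d>0)&(Z<79)&(Z>50)
    def at(x0,x1,y0,y1):
        m=ok&(q[...,0]>x0)&(q[...,0]<x1)&(q[...,1]>y0)&(q[...,1]<y1); return (round(float(np.median(Z[m])),1),int(m.sum())) if m.sum()>5 else None
    print(n,[at(x-12,x+12,y-12,y+12) for x in (-42,0,42) for y in (-21,21)],"rim-y",at(-50,50,-47,-43),"rim+y",at(-50,50,43,47))
    import sys
    if len(sys.argv)>1:
        x0=float(sys.argv[1]); print("  plate top: -y",at(x0-24,x0+24,-53,-40),"+y",at(x0-24,x0+24,40,53),"xneg",at(x0-26,x0-18,-50,50),"xpos",at(x0+18,x0+26,-50,50))
E
python3 st.py -42
```

```text
[ 0.5194 -0.2139  0.1164] [-3.91  1.73 12.01] [0.429 1.224 0.005] 9.975
scene [(72.0, 51), (73.6, 7), (61.9, 72), (61.6, 69), (71.1, 73), (64.8, 63)] rim-y (61.5, 63) rim+y (60.6, 44)
  plate top: -y (71.0, 81) +y (71.8, 26) xneg (70.6, 52) xpos (71.3, 92)
top [None, (71.9, 74), (61.1, 34), (60.4, 93), (69.9, 93), (64.5, 94)] rim-y (59.3, 12) rim+y (61.4, 65)
  plate top: -y None +y (70.3, 110) xneg (70.8, 78) xpos (71.0, 79)
```

{"name": "drive_tool", "arguments": {"deltas": [[[255, 0, 0, 0.0003, 0, 0, 0], [255, 0, 0, 0.0006, 0, 0, 0], [255, 0, 0, 0.0006, 0, 0, 0]]]}}

```text
clock: 10.45
tcp_pos: [0.5194, -0.214, 0.1157]
orientation: [0.001, 0.619, 0.785, -0.0]
wrist_force: [-4.0, 1.0, 11.8]
finger_gap: 0.0246
grip_force: 83.0
```

{"name": "drive_tool", "arguments": {"deltas": [[[255, 0, 0, 0.0003, 0, 0, 0], [255, 0, 0, 0.0006, 0, 0, 0], [255, 0, 0, 0.0006, 0, 0, 0]]]}}

```text
clock: 10.82
tcp_pos: [0.5194, -0.2139, 0.1151]
orientation: [0.001, 0.619, 0.785, -0.0]
wrist_force: [-3.8, 2.2, 12.7]
finger_gap: 0.0246
grip_force: 83.0
```

{"name": "drive_tool", "arguments": {"deltas": [[[255, 0, 0, 0.0003, 0, 0, 0], [255, 0, 0, 0.0006, 0, 0, 0], [255, 0, 0, 0.0006, 0, 0, 0]]]}}

```text
clock: 11.2
tcp_pos: [0.5195, -0.2139, 0.1151]
orientation: [0.001, 0.619, 0.785, -0.0]
wrist_force: [-4.2, 2.9, 14.9]
finger_gap: 0.0246
grip_force: 83.4
```

```bash
python3 st.py -42
```

```text
[ 0.5195 -0.2139  0.1151] [-4.16  2.92 14.87] [0.618 1.428 0.027] 11.2
scene [(71.7, 57), (71.3, 6), (59.3, 73), (59.7, 68), (70.9, 71), (65.5, 67)] rim-y (60.9, 59) rim+y (60.5, 45)
  plate top: -y (70.7, 80) +y (69.2, 24) xneg (69.8, 50) xpos (70.2, 100)
top [None, (71.4, 84), (58.9, 34), (59.8, 91), (70.2, 93), (64.3, 92)] rim-y (59.3, 12) rim+y (60.8, 69)
  plate top: -y None +y (69.2, 109) xneg (69.2, 77) xpos (69.2, 78)
```

{"name": "drive_tool", "arguments": {"deltas": [[[255, 0, 0, 0.0003, 0, 0, 0], [255, 0, 0, 0.0006, 0, 0, 0], [255, 0, 0, 0.0006, 0, 0, 0]]]}}

```text
clock: 11.68
tcp_pos: [0.5195, -0.2139, 0.115]
orientation: [0.001, 0.619, 0.785, -0.0]
wrist_force: [-7.1, 3.7, 17.8]
finger_gap: 0.0244
grip_force: 83.9
```

{"name": "drive_tool", "arguments": {"deltas": [[[255, 0, 0, -0.001, 0, 0, 0], [255, 0, 0, -0.004, 0, 0, 0], [255, 0, 0, -0.012, 0, 0, 0], [255, 0, 0, -0.022, 0, 0, 0], [255, 0, 0.01, -0.028, 0, 0, 0], [255, 0, 0.03, -0.028, 0, 0, 0], [255, 0, 0.05, -0.028, 0, 0, 0], [255, 0, 0.07, -0.028, 0, 0, 0], [255, 0, 0.081, -0.028, 0, 0, 0], [255, 0, 0.081, -0.028, 0, 0, 0], [255, 0, 0.081, -0.028, 0, 0, 0]]]}}

```text
clock: 13.05
tcp_pos: [0.5972, -0.1946, 0.1401]
orientation: [-0.0, 0.619, 0.785, -0.0]
wrist_force: [-1.0, 1.2, -5.7]
finger_gap: 0.0244
grip_force: 80.5
```

```bash
python3 st.py 39; python3 -c "
from h import *
p=read_camera('scene')[0][180:300,220:350]; w=read_camera('wrist')[0]; cv2.imwrite('pics/c4.png',np.hstack([cv2.resize(p,(433,400)),w[:,150:500]])[:,:,::-1])"
```

```text
[ 0.5972 -0.1946  0.1401] [-0.97  1.17 -5.7 ] [ 0.072  0.036 -0.022] 13.05
scene [(60.4, 70), (60.0, 68), (59.5, 48), (59.4, 49), None, None] rim-y (58.5, 53) rim+y (58.7, 27)
  plate top: -y (57.5, 42) +y None xneg (60.3, 6) xpos (59.1, 28)
top [None, (59.8, 54), (59.9, 41), (59.0, 92), None, None] rim-y None rim+y (59.1, 39)
  plate top: -y None +y None xneg None xpos None
```

View pics/c4.png

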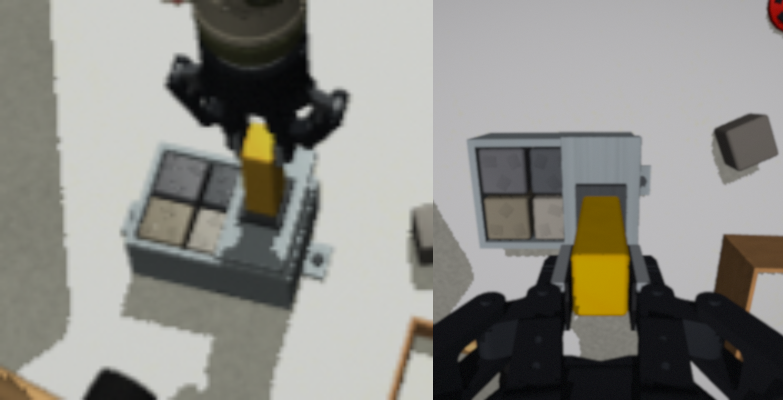

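The four setts on the left are level with the rim (crop, 150–240 × 160–250). The plate is aligned over the last pair.

{"name": "drive_tool", "arguments": {"deltas": [[[255, 0, 0, 0.006, 0, 0, 0], [255, 0, 0, 0.01, 0, 0, 0], [255, 0, 0, 0.012, 0, 0, 0], [255, 0, 0, 0.013, 0, 0, 0], [255, 0, 0, 0.014, 0, 0, 0], [255, 0, 0, 0.0147, 0, 0, 0], [255, 0, 0, 0.0154, 0, 0, 0], [255, 0, 0, 0.0161, 0, 0, 0], [255, 0, 0, 0.0168, 0, 0, 0], [255, 0, 0, 0.0175, 0, 0, 0], [255, 0, 0, 0.0182, 0, 0, 0], [255, 0, 0, 0.0189, 0, 0, 0]]]}}

```text
clock: 14.75
tcp_pos: [0.598, -0.1947, 0.1214]
orientation: [0.0, 0.619, 0.785, 0.0]
wrist_force: [-0.0, 0.6, -3.0]
finger_gap: 0.0239
grip_force: 81.0
```

{"name": "drive_tool", "arguments": {"deltas": [[[255, 0, 0, 0.0007, 0, 0, 0], [255, 0, 0, 0.0014, 0, 0, 0], [255, 0, 0, 0.0021, 0, 0, 0], [255, 0, 0, 0.0028, 0, 0, 0], [255, 0, 0, 0.0033, 0, 0, 0], [255, 0, 0, 0.0038, 0, 0, 0], [255, 0, 0, 0.0038, 0, 0, 0]]]}}

```text
clock: 15.62
tcp_pos: [0.598, -0.1948, 0.1177]
orientation: [0.0, 0.619, 0.785, 0.0]
wrist_force: [-0.5, 0.1, 1.5]
finger_gap: 0.0243
grip_force: 81.6
```

{"name": "drive_tool", "arguments": {"deltas": [[[255, 0, 0, 0.0005, 0, 0, 0], [255, 0, 0, 0.001, 0, 0, 0], [255, 0, 0, 0.0014, 0, 0, 0], [255, 0, 0, 0.0018, 0, 0, 0], [255, 0, 0, 0.0018, 0, 0, 0]]]}}

```text
clock: 16.25
tcp_pos: [0.598, -0.1947, 0.1158]
orientation: [0.0, 0.619, 0.785, 0.0]
wrist_force: [0.7, -0.3, 0.8]
finger_gap: 0.0247
grip_force: 81.5
```

{"name": "drive_tool", "arguments": {"deltas": [[[255, 0, 0, 0.0003, 0, 0, 0], [255, 0, 0, 0.0006, 0, 0, 0], [255, 0, 0, 0.0009, 0, 0, 0], [255, 0, 0, 0.0009, 0, 0, 0]]]}}

```text
clock: 16.75
tcp_pos: [0.5981, -0.1947, 0.1153]
orientation: [0.0, 0.619, 0.785, 0.0]
wrist_force: [-0.3, -0.0, 4.3]
finger_gap: 0.0246
grip_force: 81.9
```

{"name": "drive_tool", "arguments": {"deltas": [[[255, 0, 0, 0.0003, 0, 0, 0], [255, 0, 0, 0.0006, 0, 0, 0], [255, 0, 0, 0.0009, 0, 0, 0], [255, 0, 0, 0.0009, 0, 0, 0]]]}}

```text
clock: 17.25
tcp_pos: [0.5982, -0.1948, 0.1152]
orientation: [0.001, 0.619, 0.785, 0.0]
wrist_force: [-1.0, 1.1, 8.5]
finger_gap: 0.0243
grip_force: 82.6
```

{"name": "drive_tool", "arguments": {"deltas": [[[255, 0, 0, 0.0003, 0, 0, 0], [255, 0, 0, 0.0006, 0, 0, 0], [255, 0, 0, 0.0006, 0, 0, 0]]]}}

```text
clock: 17.62
tcp_pos: [0.5983, -0.1948, 0.1152]
orientation: [0.001, 0.619, 0.785, 0.0]
wrist_force: [-2.6, 0.5, 10.6]
finger_gap: 0.0243
grip_force: 82.9
```

```bash
python3 st.py 39
```

```text
[ 0.5983 -0.1948  0.1152] [-2.62  0.54 10.61] [ 0.207  0.85  -0.003] 17.625
scene [(59.6, 71), (60.3, 74), (59.8, 64), (60.0, 63), (72.2, 58), (71.1, 7)] rim-y (60.7, 56) rim+y (57.0, 28)
  plate top: -y (70.0, 78) +y (70.7, 17) xneg (69.3, 59) xpos (70.4, 102)
top [None, (58.9, 24), (58.9, 17), (59.5, 94), None, (70.8, 78)] rim-y None rim+y (60.6, 69)
  plate top: -y None +y (69.5, 105) xneg (69.3, 82) xpos (69.9, 66)
```

{"name": "drive_tool", "arguments": {"deltas": [[[255, 0, 0, -0.001, 0, 0, 0], [255, 0, 0, -0.004, 0, 0, 0], [255, 0, 0, -0.02, 0, 0, 0], [255, 0, 0, -0.05, 0, 0, 0], [255, 0.03, -0.02, -0.068, 0, 0, 0], [255, 0.07, -0.035, -0.068, 0, 0, 0], [255, 0.09, -0.04, -0.068, 0, 0, 0], [255, 0.09, -0.04, -0.068, 0, 0, 0], [255, 0.09, -0.04, -0.068, 0, 0, 0]]]}}

```text
clock: 18.85
tcp_pos: [0.5386, -0.1169, 0.1815]
orientation: [0.0, 0.619, 0.785, -0.0]
wrist_force: [-0.7, -0.3, -6.3]
finger_gap: 0.0243
grip_force: 80.8
```

```bash
python3 st.py; python3 -c "
from h import *
c=calibration('wrist'); w,d=read_camera('wrist'); np.savez('w5.npz',p=w,d=d); p=read_camera('scene')[0][180:300,220:350]; t=read_camera('top')[0][150:270,340:470]
cv2.imwrite('pics/c5.png',np.hstack([cv2.resize(p,(390,360)),cv2.resize(t,(390,360))])[:,:,::-1])"
```

```text
[ 0.5386 -0.1169  0.1815] [-0.67 -0.34 -6.33] [-0.02   0.037 -0.025] 18.85
scene [(59.9, 73), (60.0, 66), (59.5, 70), (60.3, 67), (60.0, 76), (60.1, 69)] rim-y (58.6, 66) rim+y (58.4, 51)
top [None, None, None, None, None, None] rim-y None rim+y None
```

View pics/c5.png

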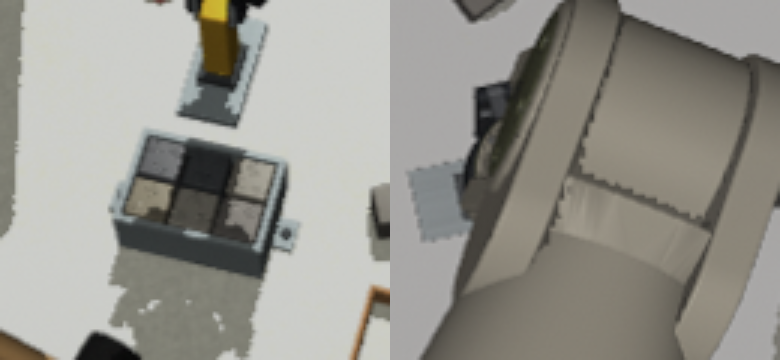

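All six setts are flush with the rim: the scene depth reads 59.5 to 60.3 mm at each, and the crop shows them at (205,190). The tamper is clear at (220,80), so I'll return it to the mat.

{"name": "drive_tool", "arguments": {"deltas": [[[255, 0.03, 0.004, 0, 0, 0, 2], [255, 0.07, 0.009, 0, 0, 0, 4], [255, 0.12, 0.015, 0, 0, 0, 6], [255, 0.17, 0.022, 0, 0, 0, 8], [255, 0.22, 0.028, 0, 0, 0, 10], [255, 0.27, 0.035, 0, 0, 0, 10.9], [255, 0.3, 0.039, 0, 0, 0, 10.9], [255, 0.319, 0.041, 0, 0, 0, 10.9], [255, 0.319, 0.041, 0.03, 0, 0, 10.9], [255, 0.319, 0.041, 0.07, 0, 0, 10.9], [255, 0.319, 0.041, 0.1, 0, 0, 10.9], [255, 0.319, 0.041, 0.11, 0, 0, 10.9]]]}}

```text
clock: 20.6
tcp_pos: [0.5018, 0.2022, 0.0693]
orientation: [-0.001, 0.691, 0.723, -0.002]
wrist_force: [-0.7, -1.1, -6.5]
finger_gap: 0.0245
grip_force: 80.8
```

{"name": "drive_tool", "arguments": {"deltas": [[[255, 0, 0, 0.003, 0, 0, 0], [255, 0, 0, 0.006, 0, 0, 0], [255, 0, 0, 0.008, 0, 0, 0], [255, 0, 0, 0.0095, 0, 0, 0], [255, 0, 0, 0.0095, 0, 0, 0]]]}}

```text
clock: 21.22
tcp_pos: [0.5033, 0.2033, 0.0621]
orientation: [0.0, 0.691, 0.723, 0.0]
wrist_force: [0.3, -0.1, -5.9]
finger_gap: 0.0245
grip_force: 80.8
```

{"name": "drive_tool", "arguments": {"deltas": [[[255, 0, 0, 0.0005, 0, 0, 0], [255, 0, 0, 0.001, 0, 0, 0], [255, 0, 0, 0.0014, 0, 0, 0], [255, 0, 0, 0.0014, 0, 0, 0]]]}}

```text
clock: 21.72
tcp_pos: [0.5035, 0.2033, 0.0611]
orientation: [0.0, 0.691, 0.723, 0.0]
wrist_force: [-0.7, -1.3, -0.1]
finger_gap: 0.0248
grip_force: 81.7
```

Force is now about zero, so the mat carries the tamper. I'll release it and back off upward.

{"name": "drive_tool", "arguments": {"deltas": [[[0, 0, 0, 0, 0, 0, 0], [0, 0, 0, 0, 0, 0, 0], [0, 0, 0, 0, 0, 0, 0], [0, 0, 0, 0, 0, 0, 0], [0, 0, 0, 0, 0, 0, 0], [0, 0, 0, 0, 0, 0, 0]]]}}

```text
clock: 22.48
tcp_pos: [0.5033, 0.2033, 0.0605]
orientation: [0.0, 0.691, 0.723, -0.0]
wrist_force: [-0.3, 0.8, -0.3]
finger_gap: 0.0855
grip_force: 0.0
```

{"name": "drive_tool", "arguments": {"deltas": [[[0, 0, 0, -0.02, 0, 0, 0], [0, 0, 0, -0.06, 0, 0, 0], [0, 0, 0, -0.12, 0, 0, 0], [0, 0, 0, -0.17, 0, 0, 0], [0, -0.04, 0, -0.2, 0, 0, 0], [0, -0.04, 0, -0.2, 0, 0, 0], [0, -0.04, 0, -0.2, 0, 0, 0], [0, -0.04, 0, -0.2, 0, 0, 0]]]}}

```text
clock: 23.48
tcp_pos: [0.5043, 0.1638, 0.259]
orientation: [-0.001, 0.691, 0.723, -0.001]
wrist_force: [0.2, 0.5, -0.5]
finger_gap: 0.0854
grip_force: 0.0
```

```bash
python3 st.py
python3 - <<'E'
from meas import *
c=calibration("wrist"); p,d=read_camera("wrist"); tamper("wrist",p,d,c,(240,420,40,260))
s=read_camera("scene")[0]; cv2.imwrite("pics/c6.png",np.hstack([cv2.resize(p[20:270,200:460],(390,375)),cv2.resize(s[90:290,220:430],(394,375))])[:,:,::-1])
print(get_state()["tcp_pos"],get_state()["finger_gap"])
E
```

```text
[0.5043 0.1638 0.259 ] [ 0.24  0.52 -0.51] [0.026 0.026 0.014] 23.475
scene [(59.9, 80), (59.7, 69), (59.7, 68), (60.4, 68), (60.3, 75), (59.8, 71)] rim-y (59.0, 65) rim+y (59.0, 50)
top [(59.6, 94), (59.7, 95), (59.3, 93), (59.5, 89), (58.6, 90), (59.4, 91)] rim-y (59.0, 68) rim+y (58.7, 62)
wrist handle z depth 0.11697751439626894 rect (array([504.1, 202.4]), array([24.1, 31.6]), 2.7)
 mat rect (array([503.9, 199.9]), array([156.6, 116.8]), 78.2) 0.007231578718674747
 plate rect (array([504.1, 201.8]), array([ 54.7, 107.4]), 2.9) 0.01727163299894635 2440
[0.50465159 0.16375295 0.25965909] 0.08555453222122943
```

View pics/c6.png

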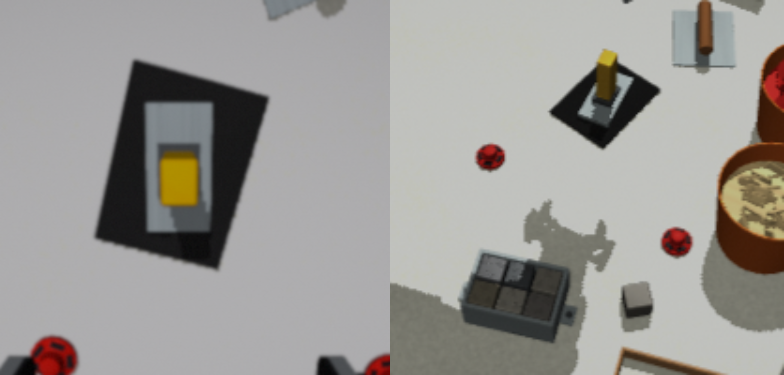

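The tamper stands upright on the mat, released and 2 mm from its centre (crop 180,170). All six setts are level in the tray (crop 515,290), and the bystanders haven't moved.

```bash
python3 -c "from workcell import *; print(hand_in())"
```

```text
the job is handed in; nothing more can be done
None
```

All six setts are pressed level with the rim (both cameras read within about 1.5 mm), the tamper is back upright on its mat and released, and the job is handed in; the hand-in call returned no verdict.

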